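# Lock the casting clamp with the square key

### The arm

A 6-joint arm with a two-finger parallel gripper is mounted at the origin on the work surface. World frame = base frame: x ahead of the robot, y to its left, z up, the work surface at z = 0. Lengths are in mm, angles in rad, forces in N, time in s.
With the tool pointing down it reaches from about 400 to 925 mm from the base axis. Payload 12.5 kg.
Tool frame: the origin (TCP) lies at the very end of the fingers, on their centre line; the grasp point (between the pads) lies 19 mm behind it (env.grasp_offset is the distance from the TCP to the grasp point, in mm); z points along the fingers, y is the direction in which the jaws open and shut (so a half turn about z gives the same grasp; the last joint's range is limited). The gripper opens to 95 mm and grips with 3 to 60 N. Pads are 20 mm wide; open, the fingers measure 119 mm over their backs; the gripper's body (75 mm by 180 mm) begins 59 mm behind the grasp point.
Start: joints at [1.04, 0.491, 1.559, -0, 1.092, -0.106], TCP at [257.573, 569.476, 214.661] pointing down, gripper open.
Joint ranges: [-3.1, 3.1], [-0.84, 2.19], [0.05, 2.79], [-1.13, 4.28], [0.06, 2.93], [-2.69, 2.69]. Speed limits (rad/s): [2.22, 2.22, 2.79, 3.14, 3.14, 3.14].

### API

Orientations are given as [roll, pitch, yaw] about the fixed x, y, z axes, in that order (R = Rz(yaw) Ry(pitch) Rx(roll)).
In Python, from cell import env gives the robot as it stands. The module is installed in compiled form; this text tells all that it offers.
- The arm moves only by the shell command python3 -m pendant 'ROWS'. ROWS is JSON, one flat list of numbers, 5 for each row, row after row: the shift along the tool's x, y, z as a fraction of full scale, then the turn about the tool's z as a fraction of full scale, then the gripper's target within -1 to 1 (shut at 1, half-way at 0, fully open at -1). In form: [x, y, z, turn, grip, x, y, z, turn, grip, ...]. A call has 1 to 10 rows; each row shifts and turns the commanded pose from where the row before left it, along the tool's axes as they then stand; what a row does not reach is not made up. Full scale, the value 1, is 0.4 m for a shift and 180 degrees for a turn. A row lasts 1/8 s, in which the tool goes at most 62.5 mm and 10.7 degrees, less where a joint would pass 70% of its speed; a pose out of reach is approached as far as the arm can. A call with a number of a shift or a turn outside -1 to 1 is refused whole. A call with a gripper value outside its range is refused whole. The fingers move at their own pace and stop on an object; the grip force is fixed at half the most. Time passes only in rows, so rows that do not move let the fingers close. It gives the time, the measured TCP pose, the force and the opening at its end, in the units of the state.
- env.state(): the state, without advancing time (a new reading comes with each control period).
- env.read_camera(name): name is "side" or "top" or "wrist"; returns the picture (384x512x3 uint8, red, green, blue); there is no depth.
- env.camera_model(name): a dict with "fx", "fy", "cx", "cy" (pixels), "view" (4x4, takes a point from world to camera coordinates); the wrist camera has in their place "tool_from_camera" (4x4, takes a point from camera to tool coordinates, whose origin is the TCP and whose axes are the flange's). Camera axes: x right, y down, z forward; pixel columns grow to the right and rows downward; lengths in mm; the calibration is good to about 2 mm. The wrist camera is an equidistant fisheye: a pixel r from the principal point sees the ray r / f radians off the axis. A picture is of the moment at which its call begins: read the wrist's pose just before it. camera_model takes no time and is no camera call.
- env.job_done(): hands the job in, once; it reports no verdict.
Trained networks look in the newest picture that a camera, given by its name, has taken for a name from the list of things; names that differ only in an ending like _2 or _b are one class to them, and where a whole thing is asked for, a point or a joint stands for the part that bears it (a point fixed in the world has none). Each returns a list of dicts, best first, with "confidence" (0 to 1); they miss things now and then, are a little off and sometimes report something else, mostly with a low value. They report only what shows in the picture. A call takes as long as a camera call.
- env.masks_of(thing, camera): "region" (384x512 bool, what is visible of it).
- env.landmark_of(thing, camera): "xyz" ([x, y, z] in mm, in world coordinates, good to about 4 mm: a listed point, or the origin of a listed thing).
The state is a dict: "t": time; "joints": joint angles; "qvel": joint speeds; "tau": joint torques, N m; "eef_pos": TCP position; "tcp_rot": TCP orientation; "ft_force": force on the tool from outside, world axes, zero at the start; "moment": the same for the moment, N m; "opening": opening from 0.0 (shut) to 1.0 (fully open).
Only numpy, scipy, OpenCV 4.12 (cv2) and the standard library are available. Lean on these libraries where they do the work, as an engineer would, in place of code of your own. Each camera call takes 0.05 s, during which the arm holds its last target.

### The job

Take the square key out of its wooden rest, feel for the recessed socket in the latch of the casting clamp and put the key fully home in it, then turn it clockwise as far as it goes so that the latch arm lies over the mould, and let go, leaving the key standing in the socket. Work gently: do not force the key against the clamp, touch the clamp only with the key, and leave the other things where they are.

Things in the scene. Friction and masses are not known exactly. Their poses are not given: they have to be found in the camera images.
- key: loose steel T-key, upright in the wooden rest at the start. Origin: centre of the shank's lower end (tip); z up the shank. Shank 12 x 12 mm square, z = 0 to 60, lowest 1.5 mm stepped in to 9 x 9, sides parallel to x and y. On top a crossbar handle 56 (along x) x 12 (along y) x 22 high, z = 60 to 82; grip it across y. About 170 g.
- key_rest: fixed pale wooden block 70 x 70 x 45 high with a square upright hole 14.5 wide and 30 deep in its top centre, in which the key stands (tip 15 mm above the table, handle from 75 to 97 mm above it). Origin: centre of its underside.
- clamp: fixed casting clamp, yaw within 0.3 rad of 0. Origin: centre of the underside of its dark steel base plate, 200 (x) x 280 (y) x 12. Open square aluminium mould 90 x 90, top at z = 58, centred at (0, 55). Grey lock post 72 x 72 on a steel foot 76 x 76 at about (0, -60), carrying the round steel latch. Contact forces of key on clamp adding up to 60 N (a push, or some 0.4 N m against the stop) damage it.
- recess_nominal (a point): point at (0, -60, 58) of clamp: nominal centre of the recess floor. The latch drum is 68 dia, z = 42 to 68 of the clamp; in its top is a round recess 46 dia, 10 deep, flat floor at z = 58. Concentric in that floor is the square socket, 13.4 x 13.4 and 16 deep. Key fully home = its tip at the socket's bottom.
- socket_nominal (a point): point at (0, -60, 42) of clamp, axes as the clamp's: nominal centre of the socket's bottom. The post is bolted in slots, so post, drum, recess and socket together sit (firmly) up to 8 mm off this along the clamp's x and along its y, either way, differently each time. No reading gives this offset: it must be felt, e.g. on the recess's wall, or seen.
- latch (a joint): angle of drum, latch arm and socket together, rad, growing clockwise from above. 0: arm along the clamp's -x (open), socket sides parallel to the clamp's x, y; 1.571: stop, arm along +y, over the mould's rim. Starts at 0 to 0.35. Arm 22 wide, z = 60 to 68, reaches 92 from the axis. Stiff (0.08 N m), stays where left. The key has about 0.1 rad of play in the socket either way.
- small_jar: bystander: small glass jar, 34 dia x 40 high, standing on the clamp's base plate beside the lock; origin at its underside
- tin_lid: bystander: flat round dark tin lid, 60 dia x 12, lying near the key rest; origin at its underside
- amber_bottle: bystander: amber bottle, 42 dia x 100 high; origin at its underside
- blue_bottle: bystander: blue bottle, 42 dia x 100 high; origin at its underside
- beaker: bystander: clear glass beaker, 68 dia x 90 high; origin at its underside
- dish: bystander: white ceramic dish, 90 dia x 30 high; origin at its underside
- palette_knife: bystander: spatula-like palette knife 190 long, lying on the table

How it is judged:
By the outcome, as a careful person would: the job done as asked, in the order asked, and still so for the second after the job is handed in, with the robot touching nothing.
It also fails if it takes over 62 s, if anything falls off the work surface, if the arm or the gripper's body presses on something with over 40 N, if the wrist force passes 120 N, or if a joint passes its speed limit or range.

## Working session

There is one attempt and no reset: what is moved stays moved. The work goes in short steps, Python scripts to look and compute and a shell command to move; the robot and the scene stay as the last step left them, time stands still between calls to the robot, and variables do not carry over. Pictures are saved under pics/ and viewed, and the job is handed in when it is done.

```bash
mkdir -p pics; ls; cat > h.py <<'E'
import numpy as np,cv2
from cell import env
def snap(c,n):
    im=env.read_camera(c); cv2.imwrite(f'pics/{n}.png',im[:,:,::-1]); return im
E
python3 - <<'E'
from h import *
s=env.state()
for k,v in s.items(): print(k,np.round(v,3))
for c in('side','top'): snap(c,c+'0')
print(env.camera_model('wrist'))
for c in('side','top'):
    for t in('key','key_rest','clamp','recess_nominal','latch','small_jar','tin_lid'):
        try: print(c,t,[(np.round(d['xyz'],1).tolist(),round(d['confidence'],2)) for d in env.landmark_of(t,c)][:2])
        except Exception as e: print(c,t,e)
print(env.state()['t'])
E
```

```text
pics
t 0.0
joints [ 1.04   0.492  1.559 -0.     1.092 -0.106]
qvel [-0.001  0.     0.001 -0.001  0.    -0.   ]
tau [-2.0000e-03 -6.1265e+01 -2.5818e+01  6.9000e-02  4.8000e-02 -0.0000e+00]
eef_pos [257.453 569.239 214.05 ]
tcp_rot [-3.14  -0.     2.717]
ft_force [-0.063  1.16  -0.411]
moment [0.027 0.022 0.03 ]
opening 1.003
{'fx': 297.3186396354542, 'fy': 297.3186396354542, 'cx': 257.22668382482794, 'cy': 189.5108973924092, 'tool_from_camera': array([[ 5.00718369e-04, -9.67507201e-01, -2.52842966e-01,
         7.03145442e+01],
       [ 9.99999710e-01,  6.29387371e-04, -4.28007121e-04,
         1.06737770e+00],
       [ 5.73236141e-04, -2.52842679e-01,  9.67507236e-01,
        -1.70290114e+02],
       [ 0.00000000e+00,  0.00000000e+00,  0.00000000e+00,
         1.00000000e+00]])}
side key [([575.9, -230.3, 13.3], 0.74)]
side key_rest [([581.9, -227.7, 3.4], 0.74)]
side clamp [([575.2, 130.8, 2.8], 0.88)]
side recess_nominal [([572.3, 72.0, 57.1], 0.72), ([440.4, 425.5, -3.2], 0.39)]
side latch it knows: amber_bottle, beaker, blue_bottle, clamp, dish, key, key_rest, palette_knife, recess_nominal, small_jar, socket_nominal, tin_lid
side small_jar [([644.3, 14.7, 12.7], 0.61)]
side tin_lid [([562.2, -309.0, -1.5], 0.55)]
top key [([574.6, -229.3, 15.6], 0.54)]
top key_rest [([576.4, -229.9, -1.2], 0.65), ([559.7, -309.4, -0.8], 0.35)]
top clamp [([576.9, 131.6, -1.1], 0.58), ([561.0, -306.8, 1.0], 0.47)]
top recess_nominal [([573.6, 70.0, 54.5], 0.89)]
top latch it knows: amber_bottle, beaker, blue_bottle, clamp, dish, key, key_rest, palette_knife, recess_nominal, small_jar, socket_nominal, tin_lid
top small_jar [([376.4, -498.7, -0.6], 0.65), ([643.1, 15.6, 14.2], 0.47)]
top tin_lid [([561.7, -307.7, 0.8], 0.55)]
0.7
```

View pics/top0.png

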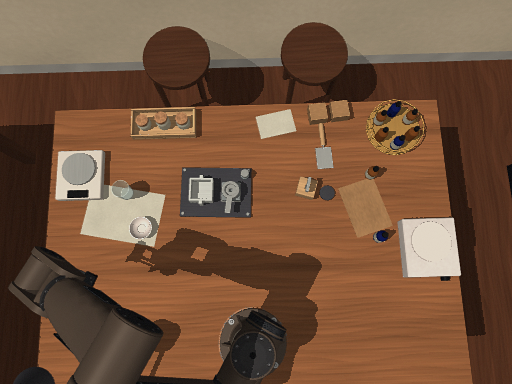

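View pics/side0.png

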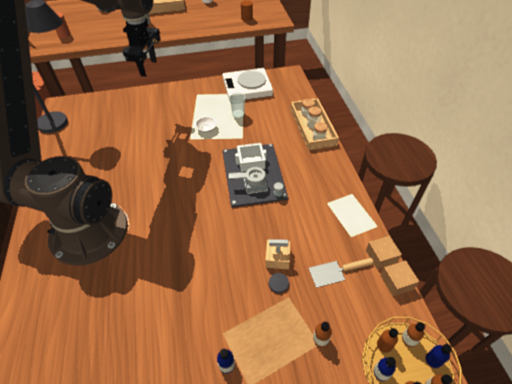

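```bash
cat >> h.py <<'E'
def crop(im,x0,x1,y0,y1,n,k=8):
    c=im[y0:y1,x0:x1]; c=cv2.resize(c,None,fx=k,fy=k,interpolation=cv2.INTER_CUBIC); cv2.imwrite(f'pics/{n}.png',c[:,:,::-1])
E
python3 - <<'E'
from h import *
im=snap('top','top1'); crop(im,172,262,160,225,'c1',8)
crop(im,290,345,170,205,'c2',12)
for c in ('top',): print({k:np.round(v,3).tolist() for k,v in env.camera_model(c).items()})
E
```

```text
{'fx': 415.236, 'fy': 415.236, 'cx': 253.394, 'cy': 197.54, 'view': [[-0.03, -1.0, -0.002, -1.876], [-0.979, 0.03, -0.2, 537.162], [0.2, -0.004, -0.98, 1547.624], [0.0, 0.0, 0.0, 1.0]]}
```

View pics/c1.png

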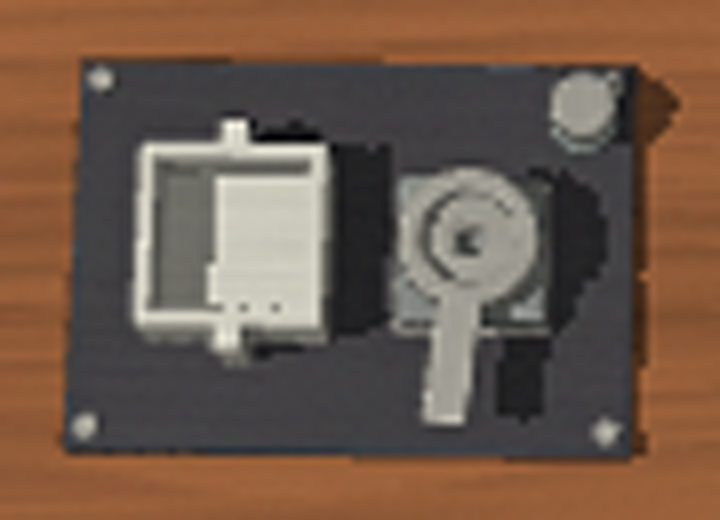

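View pics/c2.png

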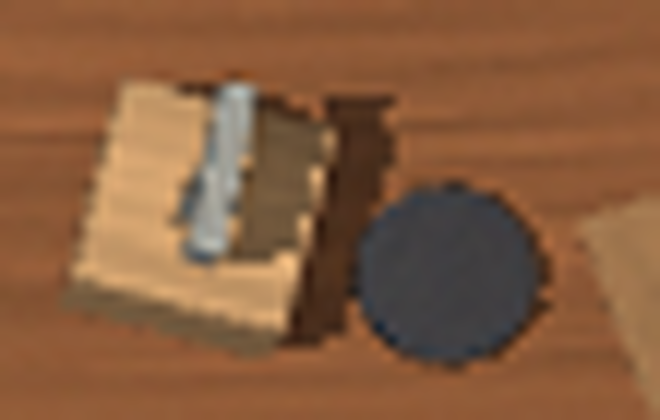

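```bash
python3 -m pendant '[-0.124,-0.081,0,0,-1,-0.124,-0.081,0,0,-1,-0.124,-0.081,0,0,-1,-0.124,-0.081,0,0,-1,-0.124,-0.081,0,0,-1,-0.124,-0.081,0,0,-1,-0.124,-0.081,0,0,-1,-0.124,-0.081,0,0,-1,-0.124,-0.081,0,0,-1,-0.124,-0.081,0,0,-1]'; python3 - <<'E'
from h import *
print({k:np.round(env.state()[k],3).tolist() for k in('t','eef_pos','tcp_rot','joints')})
E
```

```text
t: 2.0
eef_pos: [576.9, 68.0, 214.8]
tcp_rot: [3.141, 0.0, 2.717]
ft_force: [0.6, 1.1, -0.3]
opening: 0.999
{'t': 2.0, 'eef_pos': [576.871, 67.995, 214.829], 'tcp_rot': [3.141, 0.0, 2.717], 'joints': [0.004, 0.428, 1.67, 0.0, 1.043, -1.142]}
```

```bash
cat >> h.py <<'E'
from scipy.spatial.transform import Rotation as R
def wpose():
    s=env.state(); T=np.eye(4); T[:3,:3]=R.from_euler('xyz',s['tcp_rot']).as_matrix(); T[:3,3]=s['eef_pos']; return T
def wproj(P,T):
    m=env.camera_model('wrist'); M=np.linalg.inv(T@m['tool_from_camera'])
    p=np.asarray(P,float)@M[:3,:3].T+M[:3,3]
    rr=np.linalg.norm(p[...,:2],axis=-1); th=np.arctan2(rr,p[...,2])
    return np.stack([m['cx']+m['fx']*th*p[...,0]/rr, m['cy']+m['fy']*th*p[...,1]/rr],-1)
def ortho(im,T,x0,x1,y0,y1,z,n,s=4):
    # image: up = +x, left = +y ; s px per mm ; pixel(u,v)-> y=y1-u/s, x=x1-v/s
    W=int((y1-y0)*s);H=int((x1-x0)*s)
    u,v=np.meshgrid(np.arange(W),np.arange(H))
    P=np.stack([x1-v/s,y1-u/s,np.full(u.shape,float(z))],-1)
    q=wproj(P,T).astype(np.float32)
    o=cv2.remap(im,q[...,0],q[...,1],cv2.INTER_CUBIC)
    if n: cv2.imwrite(f'pics/{n}.png',o[:,:,::-1])
    return o
E
python3 - <<'E'
from h import *
T=wpose(); im=snap('wrist','w1'); np.savez('w1.npz',im=im,T=T)
ortho(im,T,450,700,-30,290,12,'o1_12',2.5)
ortho(im,T,530,620,10,130,68,'o1_68',6)
ortho(im,T,530,620,10,130,58,'o1_58',6)
for t in('clamp','recess_nominal','socket_nominal','small_jar'):
    print(t,[(np.round(d['xyz'],1).tolist(),round(d['confidence'],2)) for d in env.landmark_of(t,'wrist')][:2])
E
```

```text
clamp [([575.3, 129.0, -2.5], 0.94)]
recess_nominal [([569.6, 71.2, 57.8], 0.69)]
socket_nominal [([573.2, 69.6, 39.6], 0.73)]
small_jar [([639.6, 18.2, 13.1], 0.89)]
```

View pics/w1.png

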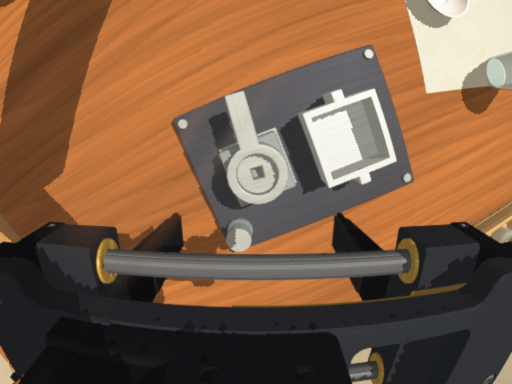

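View pics/o1_12.png

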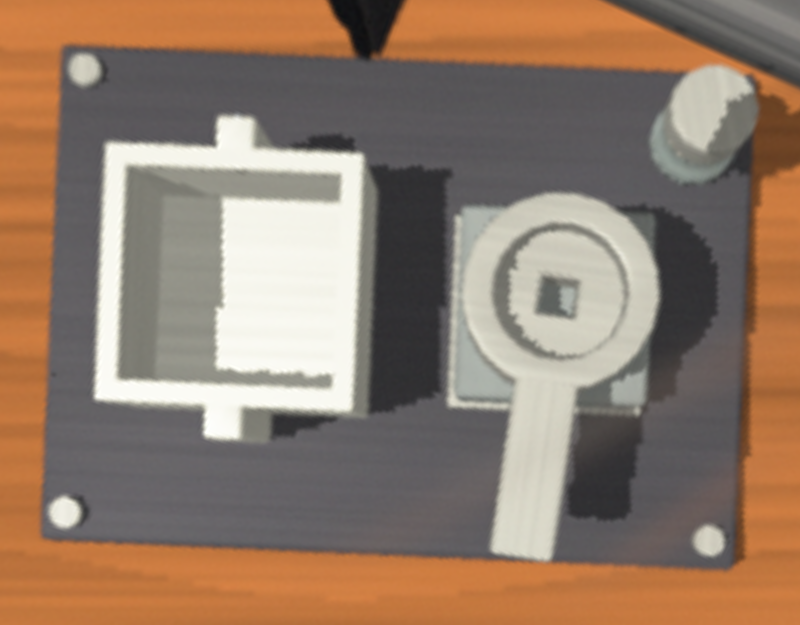

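View pics/o1_58.png

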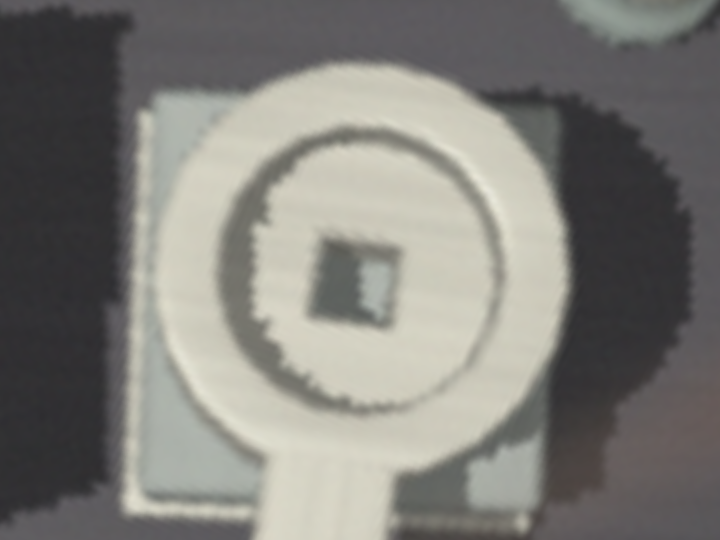

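```bash
python3 -m pendant '[-0.0605,-0.136,0,0,-1,-0.0605,-0.136,0,0,-1,-0.0605,-0.136,0,0,-1,-0.0605,-0.136,0,0,-1,-0.0605,-0.136,0,0,-1,0,0,0,-0.032,-1,0,0,0,-0.032,-1,0,0,0,0,-1]'; python3 - <<'E'
from h import *
T=wpose(); im=snap('wrist','w2'); np.savez('w2.npz',im=im,T=T)
ortho(im,T,520,630,-290,-170,97,'o2_97',6)
ortho(im,T,520,630,-290,-170,45,'o2_45',6)
for t in('key','key_rest'):
    print(t,[(np.round(d['xyz'],1).tolist(),round(d['confidence'],2)) for d in env.landmark_of(t,'wrist')][:2])
E
```

```text
t: 3.25
eef_pos: [574.2, -226.4, 214.8]
tcp_rot: [3.141, 0.0, 2.919]
ft_force: [0.5, 0.2, 0.7]
opening: 1.0
key [([582.4, -229.1, 17.5], 0.65)]
key_rest [([580.3, -228.8, -0.8], 0.63)]
```

View pics/o2_97.png

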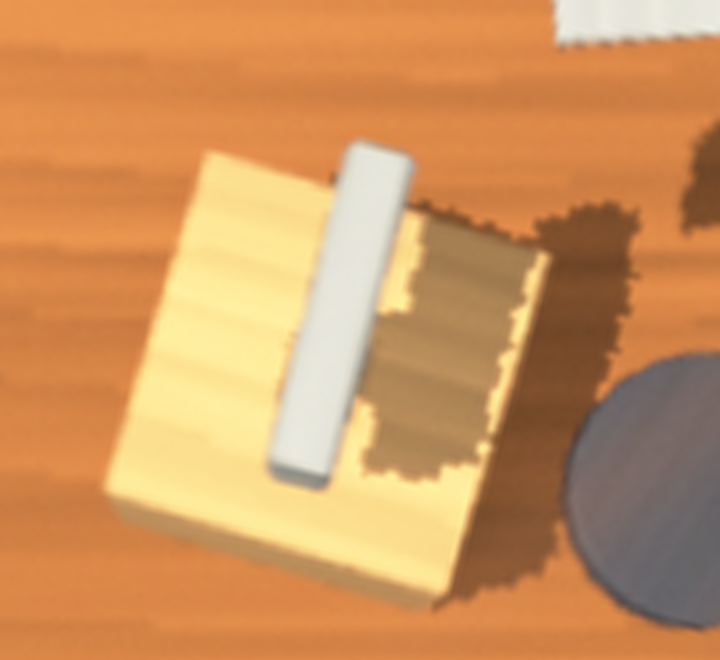

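View pics/o2_45.png

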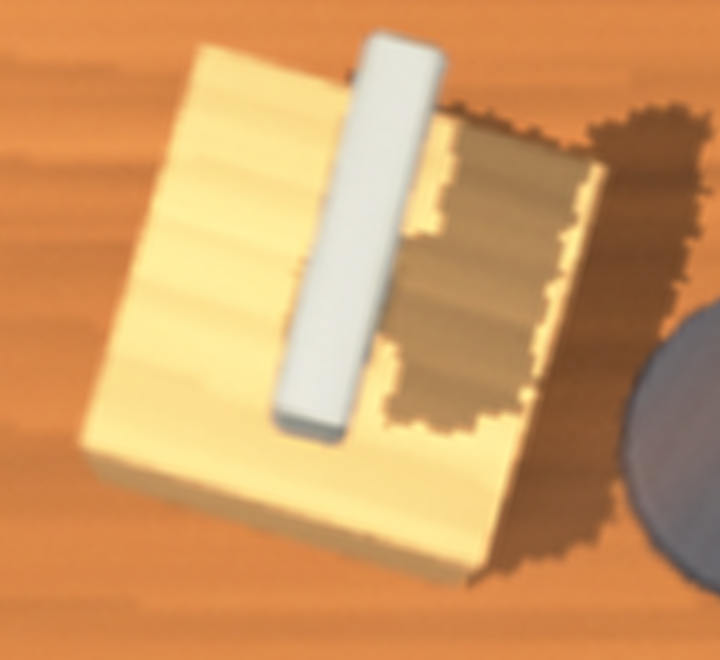

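```bash
python3 -m pendant '[-0.0112,0.0017,0.05,0.009,-1,0,0,0.1,0,-1,0,0,0.1,0,-1,0,0,0.08,0,-1,0,0,0.04,0,-1,0,0,0,0,-1]'; python3 - <<'E'
from h import *
T=wpose(); im=snap('wrist','w3');print(T[:3,3])
print(np.round(wproj([[578.7,-226.8,97],T[:3,3]],T)))
E
```

```text
t: 4.15
eef_pos: [578.6, -227.8, 66.2]
tcp_rot: [3.141, -0.001, 2.889]
ft_force: [-0.4, -0.8, -0.5]
opening: 1.001
[ 578.56667902 -227.83173459   66.19305787]
[[257. 252.]
 [256. 230.]]
```

View pics/w3.png

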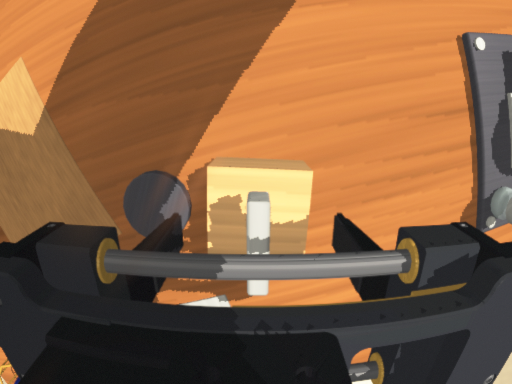

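```bash
python3 -m pendant '[0,0,0,0,1,0,0,0,0,1,0,0,0,0,1,0,0,0,0,1,0,0,0,0,1,0,0,0,0,1,0,0,0,0,1,0,0,0,0,1]'
```

```text
t: 5.2
eef_pos: [578.6, -228.1, 66.6]
tcp_rot: [3.141, -0.0, 2.89]
ft_force: [-0.1, 0.3, -0.2]
opening: 0.215
```

```bash
python3 -m pendant '[0,0,0,0,1,0,0,0,0,1,0,0,0,0,1,0,0,0,0,1]'
```

```text
t: 5.7
eef_pos: [578.6, -228.2, 66.6]
tcp_rot: [3.142, 0.0, 2.89]
ft_force: [0.2, 0.0, 0.0]
opening: 0.126
```

```bash
python3 -m pendant '[0,0,-0.02,0,1,0,0,-0.04,0,1,0,0,-0.06,0,1,0,0,-0.08,0,1,0,0,-0.1,0,1,0,0,0,0,1]'; python3 - <<'E'
from h import *
T=wpose(); im=snap('wrist','w4');np.savez('w4.npz',im=im,T=T)
im=snap('side','s4'); crop(im,230,330,200,300,'s4c',6)
E
```

```text
t: 6.45
eef_pos: [579.7, -228.6, 190.7]
tcp_rot: [-3.14, 0.006, 2.89]
ft_force: [0.2, 0.6, -2.4]
opening: 0.126
```

View pics/w4.png

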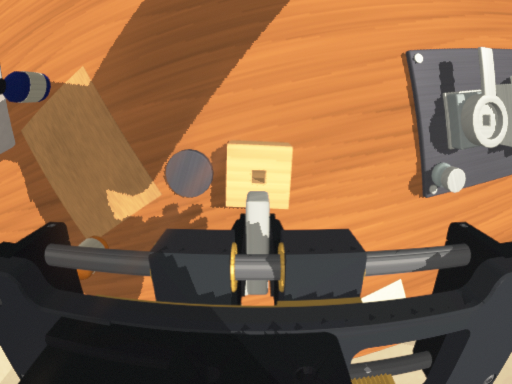

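View pics/s4c.png

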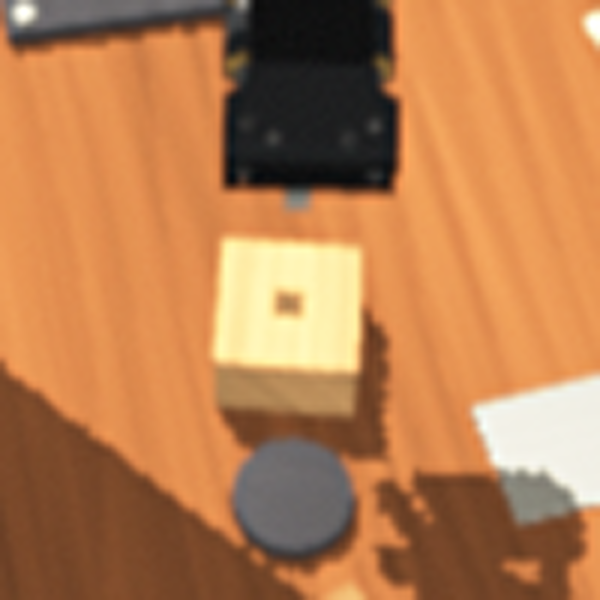

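```bash
python3 - <<'E'
from h import *
d=np.load('w4.npz');im,T=d['im'],d['T']
crop(im,225,290,180,305,'w4c',5)
I=np.eye(4)
for x in(28,-28):
  for z in(-30.4,-8.4):
    for y in (-6,6): print(x,y,z,np.round(wproj([x,y,z],I),1))
print(T[:3,:3]@[0,0,1])
E
```

```text
28 -6 -30.4 [243.2 200.5]
28 6 -30.4 [267.6 200.5]
28 -6 -8.4 [245.  189.2]
28 6 -8.4 [266.3 189.3]
-28 -6 -30.4 [244.9 295.4]
-28 6 -30.4 [266.2 295.4]
-28 -6 -8.4 [246.2 275.5]
-28 6 -8.4 [265.3 275.6]
[ 0.00570587 -0.00284809 -0.99997967]
```

View pics/w4c.png

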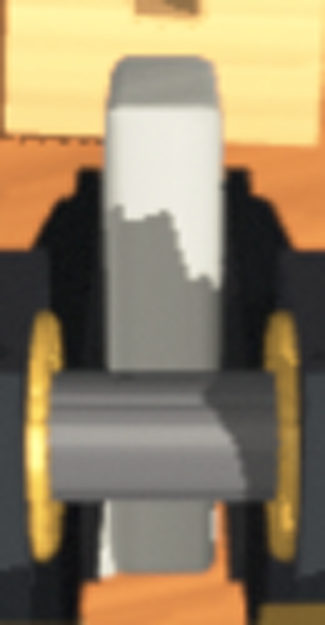

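```bash
python3 -m pendant '[0.0337,0.12,0,0,1,0.0337,0.12,0,0,1,0.0337,0.12,0,0,1,0.0337,0.12,0,0,1,0.0337,0.12,0,0,1,0.0337,0.12,0,0,1,0,0,0,-0.035,1,0,0,0,0,1,0,0,0,0,1]'; cat > look.py <<'E'
from h import *
import sys
n=sys.argv[1]
T=wpose(); im=snap('wrist',n); np.savez(n+'.npz',im=im,T=T)
print(np.round(T[:3,3],2),env.state()['tcp_rot'])
ortho(im,T,530,620,10,130,58,n+'_58',6)
E
python3 look.py w5
```

```text
t: 7.68
eef_pos: [571.9, 70.4, 186.0]
tcp_rot: [-3.141, -0.001, 2.997]
ft_force: [-0.1, 0.9, -0.9]
opening: 0.122
[571.88  70.44 186.02] [-3.14152338e+00 -8.61135870e-04  2.99679497e+00]
```

View pics/w5_58.png

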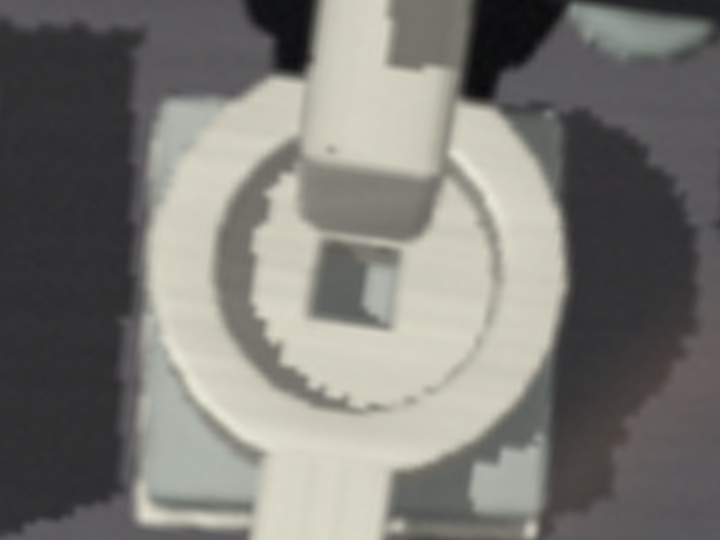

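View pics/w5.png

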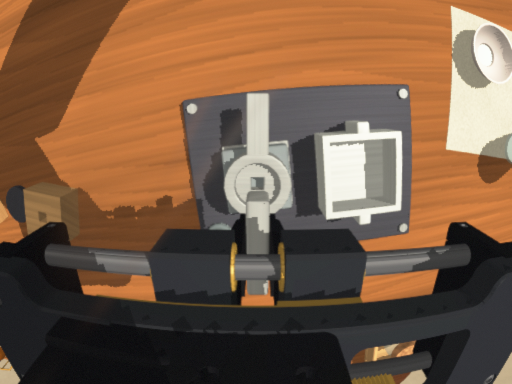

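```bash
python3 -m pendant '[0,0,0,0.055,1,0,0,0,0.055,1,0,0,0,0.055,1,0,0,0,0.055,1,0,0,0,0.055,1,0,0,0,0.055,1,0,0,0,0.055,1,0,0,0,0.055,1,0,0,0,0.055,1,0,0,0,0,1]';python3 look.py w6
```

```text
t: 8.98
eef_pos: [572.1, 70.3, 186.5]
tcp_rot: [-3.141, -0.0, 1.444]
ft_force: [-0.0, 0.4, -1.3]
opening: 0.125
[572.09  70.32 186.51] [-3.14144238e+00 -4.38733846e-05  1.44667742e+00]
```

View pics/w6_58.png

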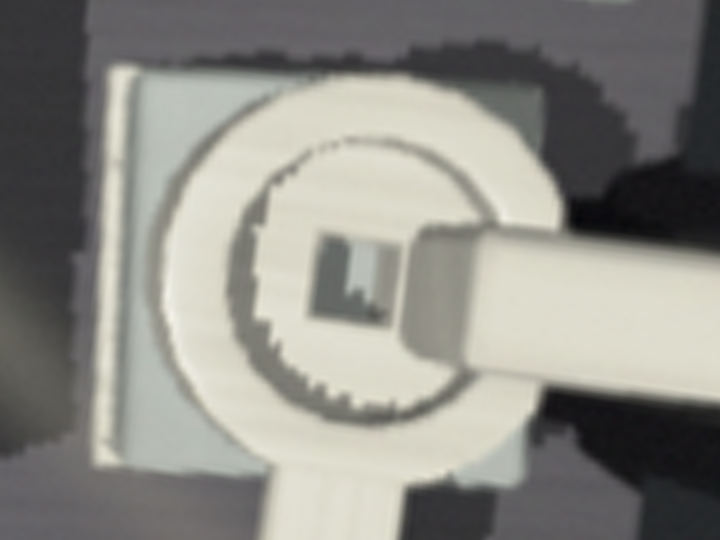

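```bash
python3 -m pendant '[0,0,0,-0.0555,1,0,0,0,-0.0555,1,0,0,0,-0.0555,1,0,0,0,-0.0555,1,0,0,0,-0.0555,1,0,0,0,-0.0555,1,0,0,0,-0.0555,1,0,0,0,-0.0555,1,0,0,0,-0.0545,1,-0.0024,0.0008,0,0,1]'; python3 -m pendant '[0,0,0.06,0,1,0,0,0.06,0,1,0,0,0.03,0,1,0,0,0.01,0,1,0,0,0,0,1,0,0,0,0,1]'; python3 -c "
from h import *
s=env.state();print({k:np.round(s[k],2).tolist() for k in('eef_pos','tcp_rot','ft_force','moment')})"
```

```text
t: 10.28
eef_pos: [573.1, 70.9, 186.6]
tcp_rot: [3.142, -0.0, 3.012]
ft_force: [0.1, 0.4, -1.1]
opening: 0.122
t: 11.02
eef_pos: [573.5, 71.1, 123.4]
tcp_rot: [3.141, 0.001, 3.01]
ft_force: [0.1, -0.9, -0.8]
opening: 0.127
{'eef_pos': [573.45, 71.09, 123.36], 'tcp_rot': [3.14, 0.0, 3.01], 'ft_force': [0.14, -0.89, -0.84], 'moment': [0.01, 0.02, -0.05]}
```

```bash
python3 -m pendant '[0.0006,-0.0013,0.01,0,1,0,0,0.01,0,1,0,0,0.007,0,1,0,0,0,0,1]'; python3 -m pendant '[0,0,0.003,0,1,0,0,0,0,1]';python3 -m pendant '[0,0,0.003,0,1,0,0,0,0,1]';python3 -m pendant '[0,0,0.003,0,1,0,0,0,0,1]'
```

```text
t: 11.52
eef_pos: [572.7, 70.6, 111.5]
tcp_rot: [3.142, -0.0, 3.01]
ft_force: [-0.8, 0.2, -2.1]
opening: 0.123
t: 11.78
eef_pos: [572.8, 70.6, 110.6]
tcp_rot: [3.142, 0.0, 3.011]
ft_force: [0.1, -0.0, -0.9]
opening: 0.124
t: 12.02
eef_pos: [572.8, 70.6, 109.4]
tcp_rot: [3.141, -0.0, 3.011]
ft_force: [0.6, 0.1, -1.7]
opening: 0.124
t: 12.28
eef_pos: [572.7, 70.6, 108.1]
tcp_rot: [3.142, -0.0, 3.011]
ft_force: [-0.7, 0.4, -0.6]
opening: 0.128
```

```bash
python3 -m pendant '[0,0,0.002,0,1,0,0,0,0,1]';python3 -m pendant '[0,0,0.002,0,1,0,0,0,0,1]';python3 -m pendant '[0,0,0.002,0,1,0,0,0,0,1]'
```

```text
t: 12.52
eef_pos: [572.8, 70.6, 107.4]
tcp_rot: [3.142, -0.0, 3.011]
ft_force: [-0.1, -0.5, -2.1]
opening: 0.127
t: 12.78
eef_pos: [572.8, 70.6, 106.6]
tcp_rot: [3.142, -0.0, 3.011]
ft_force: [-0.5, -1.1, -1.6]
opening: 0.123
t: 13.02
eef_pos: [572.8, 70.6, 105.8]
tcp_rot: [3.142, -0.0, 3.011]
ft_force: [0.4, -0.2, -1.7]
opening: 0.126
```

```bash
for i in 1; do :; done; python3 -m pendant '[0,0,0.004,0,1,0,0,0,0,1]';python3 -m pendant '[0,0,0.005,0,1,0,0,0,0,1]';python3 -m pendant '[0,0,0.005,0,1,0,0,0,0,1]';python3 -m pendant '[0,0,0.005,0,1,0,0,0,0,1]';python3 -m pendant '[0,0,0.005,0,1,0,0,0,0,1]'; python3 -m pendant '[0,0,0.003,0,1,0,0,0,0,1]'
```

```text
t: 13.28
eef_pos: [572.8, 70.6, 104.1]
tcp_rot: [3.142, -0.0, 3.01]
ft_force: [0.4, -1.5, -2.3]
opening: 0.125
t: 13.52
eef_pos: [572.7, 70.6, 102.0]
tcp_rot: [3.142, -0.0, 3.011]
ft_force: [-0.4, -2.2, -1.6]
opening: 0.124
t: 13.78
eef_pos: [572.8, 70.6, 100.1]
tcp_rot: [3.142, -0.0, 3.01]
ft_force: [0.2, -1.1, -1.7]
opening: 0.129
t: 14.02
eef_pos: [572.8, 70.6, 98.1]
tcp_rot: [3.142, -0.0, 3.011]
ft_force: [-0.4, -0.8, -2.9]
opening: 0.125
t: 14.28
eef_pos: [572.8, 70.6, 96.1]
tcp_rot: [3.142, -0.0, 3.011]
ft_force: [-0.4, -1.6, -2.3]
opening: 0.123
t: 14.52
eef_pos: [572.8, 70.6, 94.9]
tcp_rot: [3.142, -0.0, 3.011]
ft_force: [0.9, -1.9, -1.7]
opening: 0.123
```

```bash
python3 -m pendant '[0,0,0.0015,0,1,0,0,0,0,1]';python3 -m pendant '[0,0,0.0015,0,1,0,0,0,0,1]';python3 -m pendant '[0,0,0.001,0,1,0,0,0,0,1]'
```

```text
t: 14.78
eef_pos: [572.8, 70.6, 94.4]
tcp_rot: [3.142, -0.0, 3.01]
ft_force: [-0.1, -2.5, -0.9]
opening: 0.124
t: 15.02
eef_pos: [572.8, 70.6, 93.8]
tcp_rot: [3.142, 0.0, 3.011]
ft_force: [-0.1, -2.0, 0.2]
opening: 0.124
t: 15.28
eef_pos: [572.8, 70.6, 93.5]
tcp_rot: [3.142, 0.0, 3.011]
ft_force: [-0.4, -1.2, 1.5]
opening: 0.125
```

```bash
python3 -m pendant '[0,0,0.001,0,1,0,0,0,0,1]'; python3 -m pendant '[0,0,0.0008,0,1,0,0,0,0,1]'
```

```text
t: 15.52
eef_pos: [572.9, 70.6, 93.4]
tcp_rot: [3.141, 0.0, 3.011]
ft_force: [-1.4, -2.7, 6.0]
opening: 0.129
t: 15.78
eef_pos: [572.9, 70.6, 93.4]
tcp_rot: [3.141, 0.001, 3.011]
ft_force: [-2.0, -1.5, 8.5]
opening: 0.12
```

```bash
cat > st.py <<'E'
from h import *
s=env.state();print({k:np.round(s[k],3).tolist() for k in('t','eef_pos','tcp_rot','ft_force','moment')})
E
python3 -m pendant '[0,0,-0.0012,0,1,0,0,0,0,1]'; python3 st.py; python3 -m pendant '[0,0,0,0.03,1,0,0,0,0,1]';python3 st.py; python3 -m pendant '[0,0,0,0.03,1,0,0,0,0,1]';python3 st.py
```

```text
t: 16.02
eef_pos: [572.9, 70.6, 93.5]
tcp_rot: [3.141, 0.0, 3.011]
ft_force: [-1.3, -3.1, 6.5]
opening: 0.128
{'t': 16.025, 'eef_pos': [572.863, 70.621, 93.468], 'tcp_rot': [3.141, 0.0, 3.011], 'ft_force': [-1.268, -3.103, 6.482], 'moment': [-0.495, 0.339, -0.024]}
t: 16.27
eef_pos: [572.7, 70.4, 93.4]
tcp_rot: [-3.141, -0.0, 2.915]
ft_force: [-2.7, -3.7, 6.4]
opening: 0.121
{'t': 16.275, 'eef_pos': [572.72, 70.438, 93.448], 'tcp_rot': [-3.141, -0.0, 2.915], 'ft_force': [-2.672, -3.694, 6.382], 'moment': [-0.79, 0.607, 0.024]}
t: 16.52
eef_pos: [572.9, 70.1, 93.5]
tcp_rot: [-3.141, 0.001, 2.821]
ft_force: [-1.4, -6.2, 5.5]
opening: 0.123
{'t': 16.525, 'eef_pos': [572.926, 70.138, 93.456], 'tcp_rot': [-3.141, 0.001, 2.821], 'ft_force': [-1.375, -6.217, 5.543], 'moment': [-1.249, 0.389, 0.056]}
```

```bash
python3 -m pendant '[0,-0.001,-0.0004,0,1,0,0,0,0,1]'; python3 st.py; python3 -m pendant '[0,0,0,0.04,1,0,0,0,0,1]';python3 st.py; python3 -m pendant '[0,0,0,0.04,1,0,0,0,0,1]';python3 st.py
```

```text
t: 16.77
eef_pos: [572.8, 70.1, 93.5]
tcp_rot: [-3.142, 0.0, 2.822]
ft_force: [-1.9, -3.8, 4.7]
opening: 0.128
{'t': 16.775, 'eef_pos': [572.83, 70.053, 93.481], 'tcp_rot': [-3.142, 0.0, 2.822], 'ft_force': [-1.922, -3.822, 4.669], 'moment': [-1.065, 0.121, 0.039]}
t: 17.02
eef_pos: [572.8, 70.0, 93.5]
tcp_rot: [-3.142, 0.001, 2.695]
ft_force: [-1.0, -4.9, 4.9]
opening: 0.124
{'t': 17.025, 'eef_pos': [572.824, 70.021, 93.475], 'tcp_rot': [-3.142, 0.001, 2.695], 'ft_force': [-0.97, -4.851, 4.866], 'moment': [-1.16, 0.146, 0.051]}
t: 17.27
eef_pos: [572.8, 70.0, 93.4]
tcp_rot: [-3.141, 0.0, 2.569]
ft_force: [-1.2, -4.3, 5.1]
opening: 0.122
{'t': 17.275, 'eef_pos': [572.794, 70.005, 93.448], 'tcp_rot': [-3.141, 0.0, 2.569], 'ft_force': [-1.219, -4.322, 5.126], 'moment': [-1.225, 0.257, -0.013]}
```

```bash
python3 -m pendant '[-0.0003,-0.001,0,0.04,1,0,0,0,0.04,1,0,0,0,0,1]';python3 st.py; python3 -m pendant '[0,0,0,0.04,1,0,0,0,0.04,1,0,0,0,0,1]';python3 st.py
```

```text
t: 17.65
eef_pos: [572.7, 69.8, 93.5]
tcp_rot: [3.141, 0.0, 2.32]
ft_force: [-0.1, -4.3, 6.6]
opening: 0.123
{'t': 17.65, 'eef_pos': [572.731, 69.811, 93.471], 'tcp_rot': [3.141, 0.0, 2.32], 'ft_force': [-0.131, -4.338, 6.552], 'moment': [-0.896, 0.21, 0.029]}
t: 18.02
eef_pos: [572.6, 69.8, 93.5]
tcp_rot: [3.141, 0.0, 2.07]
ft_force: [-1.2, -4.6, 4.9]
opening: 0.125
{'t': 18.025, 'eef_pos': [572.636, 69.765, 93.485], 'tcp_rot': [3.141, 0.0, 2.07], 'ft_force': [-1.204, -4.604, 4.942], 'moment': [-1.027, 0.311, 0.021]}
```

```bash
python3 look.py w7
```

```text
[572.64  69.76  93.49] [3.14145331e+00 1.41829467e-04 2.07114772e+00]
```

View pics/w7.png

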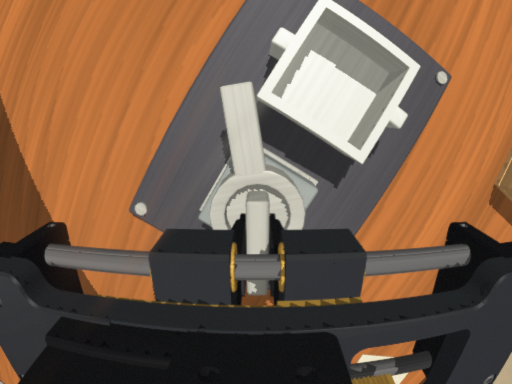

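```bash
python3 -m pendant '[0,0,0,0.045,1,0,0,0,0.045,1,0,0,0,0.045,1,0,0,0,0.035,1,0,0,0,0,1]';python3 st.py; python3 -m pendant '[0,0,0,0.008,1,0,0,0,0,1]';python3 st.py;  python3 -m pendant '[0,0,0,0.006,1,0,0,0,0,1]';python3 st.py
```

```text
t: 18.7
eef_pos: [572.4, 69.8, 93.5]
tcp_rot: [-3.141, 0.0, 1.536]
ft_force: [-1.2, -4.5, 5.9]
opening: 0.126
{'t': 18.7, 'eef_pos': [572.424, 69.769, 93.452], 'tcp_rot': [-3.141, 0.0, 1.536], 'ft_force': [-1.203, -4.502, 5.937], 'moment': [-1.082, 0.525, 0.047]}
t: 18.95
eef_pos: [572.4, 69.8, 93.5]
tcp_rot: [-3.141, 0.0, 1.512]
ft_force: [-1.8, -4.1, 6.3]
opening: 0.123
{'t': 18.95, 'eef_pos': [572.397, 69.769, 93.462], 'tcp_rot': [-3.141, 0.0, 1.512], 'ft_force': [-1.78, -4.12, 6.293], 'moment': [-1.119, 0.529, 0.065]}
t: 19.2
eef_pos: [572.4, 69.8, 93.5]
tcp_rot: [-3.141, 0.0, 1.493]
ft_force: [-1.5, -4.3, 6.2]
opening: 0.123
{'t': 19.2, 'eef_pos': [572.408, 69.769, 93.475], 'tcp_rot': [-3.141, 0.0, 1.493], 'ft_force': [-1.495, -4.326, 6.23], 'moment': [-0.998, 0.548, 0.101]}
```

```bash
for i in 1; do python3 -m pendant '[0,0,0,0.005,1,0,0,0,0,1]' >/dev/null;python3 st.py; python3 -m pendant '[0,0,0,0.005,1,0,0,0,0,1]'>/dev/null;python3 st.py; python3 -m pendant '[0,0,0,0.005,1,0,0,0,0,1]'>/dev/null;python3 st.py; done
```

```text
{'t': 19.45, 'eef_pos': [572.404, 69.756, 93.447], 'tcp_rot': [-3.141, 0.0, 1.478], 'ft_force': [-2.123, -3.721, 6.056], 'moment': [-1.066, 0.522, 0.074]}
{'t': 19.7, 'eef_pos': [572.403, 69.777, 93.447], 'tcp_rot': [-3.141, 0.0, 1.462], 'ft_force': [-2.075, -4.669, 6.858], 'moment': [-1.081, 0.545, 0.066]}
{'t': 19.95, 'eef_pos': [572.388, 69.759, 93.479], 'tcp_rot': [-3.141, 0.0, 1.446], 'ft_force': [-2.211, -4.31, 6.068], 'moment': [-1.081, 0.49, 0.106]}
```

```bash
python3 -m pendant '[0,0,0,0.004,1,0,0,0,0,1]' >/dev/null;python3 st.py; python3 -m pendant '[0,0,0,0.003,1,0,0,0,0,1]'>/dev/null;python3 st.py; python3 look.py w8
```

```text
{'t': 20.2, 'eef_pos': [572.397, 69.78, 93.477], 'tcp_rot': [-3.141, 0.0, 1.434], 'ft_force': [-0.989, -3.563, 6.451], 'moment': [-1.028, 0.516, 0.092]}
{'t': 20.45, 'eef_pos': [572.389, 69.776, 93.478], 'tcp_rot': [-3.141, 0.0, 1.424], 'ft_force': [-1.979, -4.278, 6.829], 'moment': [-1.089, 0.561, 0.156]}
[572.39  69.78  93.48] [-3.14125157e+00  1.48815749e-04  1.42448156e+00]
```

View pics/w8.png

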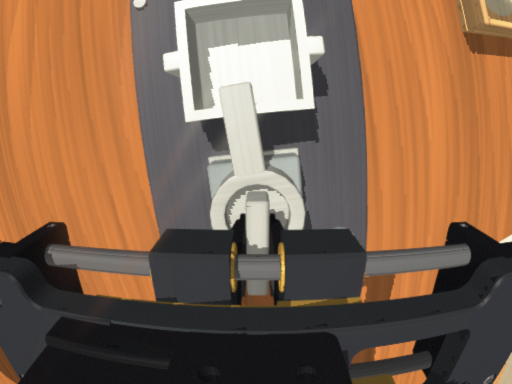

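```bash
python3 -m pendant '[0,0,0,0.002,1,0,0,0,0,1]' >/dev/null;python3 st.py; python3 -m pendant '[0,0,0,0.001,1,0,0,0,0,1]'>/dev/null;python3 st.py;python3 - <<'E'
from h import *
T=wpose(); im=snap('wrist','w9'); np.savez('w9.npz',im=im,T=T)
ortho(im,T,510,640,40,220,64,'w9_64',4)
E
```

```text
{'t': 20.75, 'eef_pos': [572.38, 69.78, 93.458], 'tcp_rot': [-3.141, 0.0, 1.418], 'ft_force': [-2.276, -4.706, 6.431], 'moment': [-1.036, 0.526, 0.143]}
{'t': 21.0, 'eef_pos': [572.371, 69.782, 93.444], 'tcp_rot': [-3.141, 0.0, 1.415], 'ft_force': [-1.415, -4.418, 6.426], 'moment': [-1.062, 0.492, 0.129]}
```

View pics/w9_64.png

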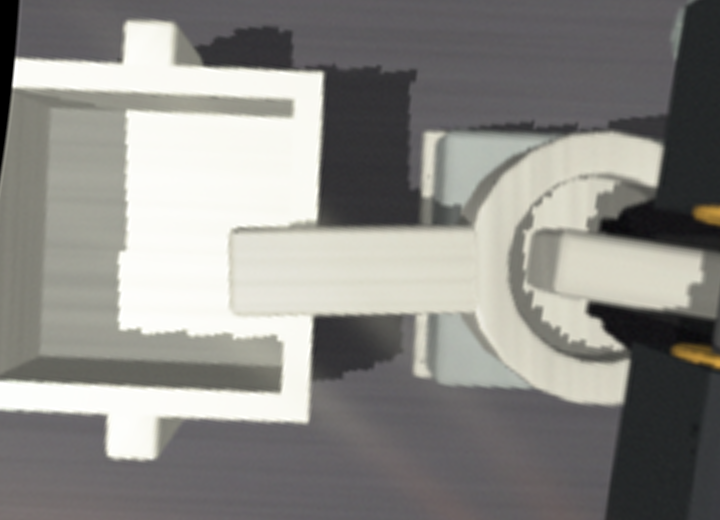

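```bash
python3 -m pendant '[0,0,0,0.005,1,0,0,0,0,1]' >/dev/null;python3 st.py; python3 -m pendant '[0,0,0,0.003,1,0,0,0,0,1]'>/dev/null;python3 st.py; python3 -m pendant '[0,0,0,0.003,1,0,0,0,0,1]'>/dev/null;python3 st.py
```

```text
{'t': 21.3, 'eef_pos': [572.382, 69.771, 93.471], 'tcp_rot': [-3.141, 0.0, 1.399], 'ft_force': [-2.769, -4.118, 6.002], 'moment': [-1.087, 0.517, 0.062]}
{'t': 21.55, 'eef_pos': [572.364, 69.762, 93.446], 'tcp_rot': [-3.141, 0.0, 1.39], 'ft_force': [-1.925, -4.621, 6.252], 'moment': [-1.043, 0.559, 0.128]}
{'t': 21.8, 'eef_pos': [572.381, 69.761, 93.467], 'tcp_rot': [-3.141, 0.0, 1.38], 'ft_force': [-2.897, -3.393, 5.834], 'moment': [-0.978, 0.566, 0.122]}
```

```bash
python3 -m pendant '[0,0,0,0.003,1,0,0,0,0,1]' >/dev/null;python3 st.py; python3 -m pendant '[0,0,0,0.002,1,0,0,0,0,1]'>/dev/null;python3 st.py; python3 -m pendant '[0,0,0,0.002,1,0,0,0,0,1]'>/dev/null;python3 st.py;
```

```text
{'t': 22.05, 'eef_pos': [572.376, 69.784, 93.467], 'tcp_rot': [-3.141, 0.0, 1.371], 'ft_force': [-0.866, -3.912, 5.952], 'moment': [-1.053, 0.574, 0.091]}
{'t': 22.3, 'eef_pos': [572.348, 69.768, 93.45], 'tcp_rot': [-3.141, 0.0, 1.365], 'ft_force': [-1.418, -3.931, 6.284], 'moment': [-1.035, 0.541, 0.126]}
{'t': 22.55, 'eef_pos': [572.341, 69.786, 93.452], 'tcp_rot': [-3.141, 0.0, 1.359], 'ft_force': [-2.487, -4.305, 6.825], 'moment': [-1.037, 0.547, 0.162]}
```

```bash
cat > avg.py <<'E'
from h import *
T=wpose();m=[]
for i in range(3):
    s=env.state(); m.append(np.r_[s['ft_force'],s['moment'][2],s['tcp_rot'][2]]); im=env.read_camera('wrist')
print(np.round(np.mean(m,0),3))
np.savez('wa.npz',im=im,T=T)
o=ortho(im,T,510,640,40,220,64,None,4)
import sys; cv2.imwrite('pics/%s.png'%sys.argv[1],o[:,:,::-1])
E
python3 avg.py a1; python3 -m pendant '[0,0,0,0.002,1,0,0,0,0,1]' >/dev/null; python3 avg.py a2
```

```text
[-2.214 -4.725  6.797  0.12   1.359]
[-2.159 -4.285  6.133  0.136  1.352]
```

View pics/a2.png

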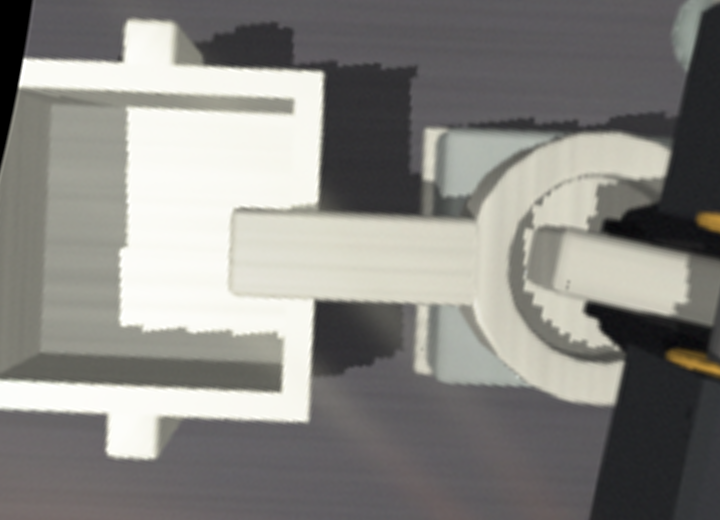

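```bash
python3 -m pendant '[0,0,0,0.002,1,0,0,0,0,1]' >/dev/null; python3 avg.py a3; python3 -m pendant '[0,0,0,0.002,1,0,0,0,0,1]' >/dev/null; python3 avg.py a4
```

```text
[-2.216 -4.344  6.923  0.157  1.346]
[-2.183 -3.765  6.616  0.193  1.34 ]
```

```bash
python3 -m pendant '[0,0,0,0.002,1,0,0,0,0,1]' >/dev/null; python3 avg.py a5; python3 -m pendant '[-0.0013,0,-0.0008,-0.008,1,0,0,0,0,1]' >/dev/null; python3 avg.py a6;  python3 -m pendant '[-0.0008,-0.0005,-0.0006,-0.004,1,0,0,0,0,1]' >/dev/null; python3 avg.py a7; python3 st.py
```

```text
[-2.327 -4.079  6.596  0.26   1.334]
[-0.935 -0.393  1.325  0.055  1.356]
[ 1.175e+00  3.258e+00 -5.309e+00 -3.000e-03  1.368e+00]
{'t': 25.1, 'eef_pos': [572.159, 69.284, 93.622], 'tcp_rot': [-3.141, -0.0, 1.367], 'ft_force': [1.698, 3.049, -5.447], 'moment': [0.664, -0.262, -0.003]}
```

View pics/a7.png

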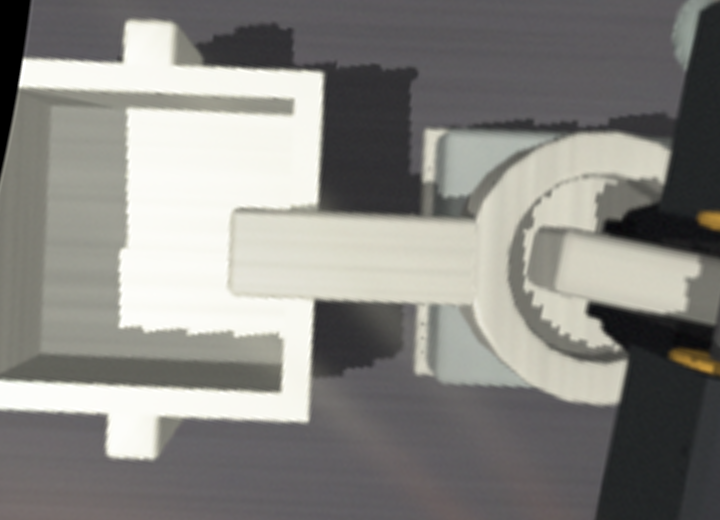

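```bash
python3 -m pendant '[0.0007,0.0003,0.0007,0,1,0,0,0,0,1]'; python3 avg.py a8; python3 -m pendant '[0,0,0,0,-1,0,0,0,0,-1,0,0,0,0,-1,0,0,0,0,-1,0,0,0,0,-1,0,0,0,0,-1,0,0,0,0,-1,0,0,0,0,-1]'
```

```text
t: 25.35
eef_pos: [572.2, 69.4, 93.6]
tcp_rot: [-3.141, -0.0, 1.367]
ft_force: [0.1, 2.4, -4.4]
opening: 0.123
[ 0.686  2.928 -4.398  0.025  1.367]
t: 26.5
eef_pos: [572.4, 69.3, 93.6]
tcp_rot: [3.142, -0.0, 1.367]
ft_force: [-0.4, -0.9, 0.4]
opening: 0.911
```

```bash
python3 -m pendant '[0,0,-0.03,0,-1,0,0,-0.08,0,-1,0,0,-0.12,0,-1,0,0,-0.12,0,-1,0,0,0,0,-1,0,0,0,0,-1]'; python3 - <<'E'
from h import *
T=wpose(); im=snap('wrist','w10'); np.savez('w10.npz',im=im,T=T)
print(T[:3,3])
ortho(im,T,510,640,10,190,64,'w10_64',4)
ortho(im,T,510,640,10,190,124,'w10_124',4)
im=snap('side','s10'); crop(im,215,300,135,210,'s10c',8)
print([(np.round(d['xyz'],1).tolist(),round(d['confidence'],2)) for c in('side','wrist') for d in env.landmark_of('key',c)])
P=np.array([572.6,70,0]);m=env.camera_model('side')
for z in (102,124):
    p=m['view']@np.r_[572.9,70.2,z,1]; print(z,m['fx']*p[0]/p[2]+m['cx'],m['fy']*p[1]/p[2]+m['cy'])
E
```

```text
t: 27.25
eef_pos: [571.9, 69.3, 233.6]
tcp_rot: [-3.141, -0.0, 1.368]
ft_force: [-0.4, 0.3, -0.6]
opening: 0.999
[571.94299516  69.30687248 233.57639031]
[([572.2, 69.7, 43.2], 0.37), ([576.3, 69.6, 43.1], 0.66), ([574.4, 130.2, -1.0], 0.54)]
102 255.22808574440077 167.19471304127285
124 255.12804170449556 162.61016271619738
```

View pics/w10_64.png

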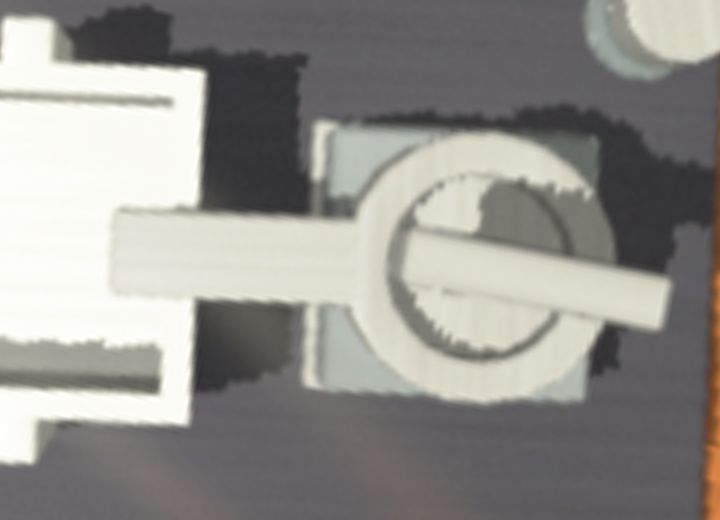

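View pics/w10_124.png

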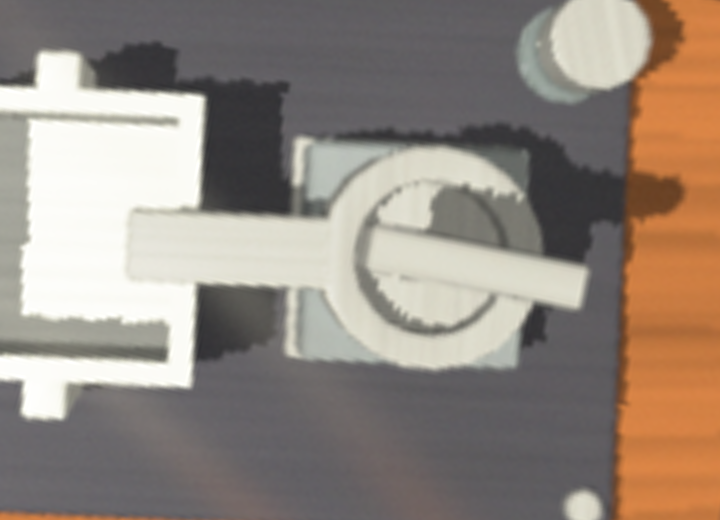

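View pics/s10c.png

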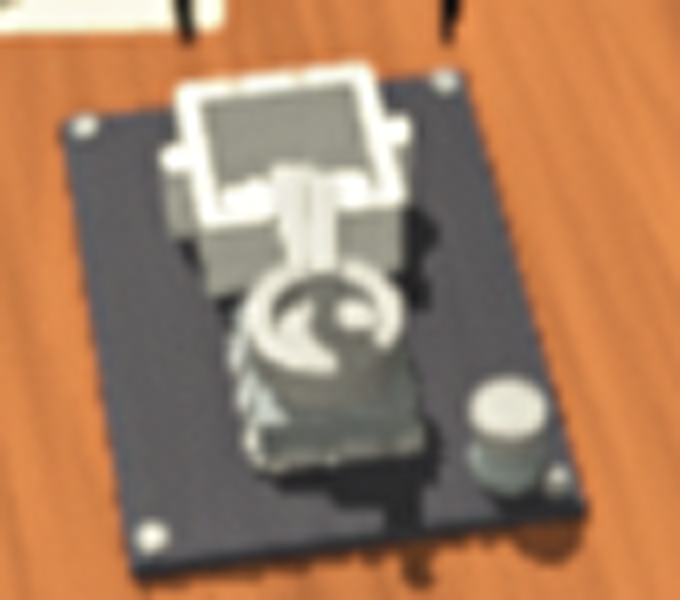

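```bash
python3 - <<'E'
from h import *
d=np.load('w10.npz');im,T=d['im'],d['T']
crop(im,190,330,120,260,'w10c',5)
a=1.368
for zc in(82,60):
  for sx in(-28,28):
    for sy in(-6,6):
      P=[573+np.cos(a)*sx-np.sin(a)*sy,70.2+np.sin(a)*sx+np.cos(a)*sy,42+zc]
      q=wproj(P,T); print(zc,sx,sy,np.round(q,1),np.round((q-[190,120])*5))
E
```

```text
82 -28 -6 [263.3 214.2] [367. 471.]
82 -28 6 [251.3 214.2] [306. 471.]
82 28 -6 [263.6 158.4] [368. 192.]
82 28 6 [251.  158.4] [305. 192.]
60 -28 -6 [262.9 207.3] [365. 437.]
60 -28 6 [251.7 207.3] [308. 437.]
60 28 -6 [263.2 155.2] [366. 176.]
60 28 6 [251.4 155.2] [307. 176.]
```

View pics/w10c.png

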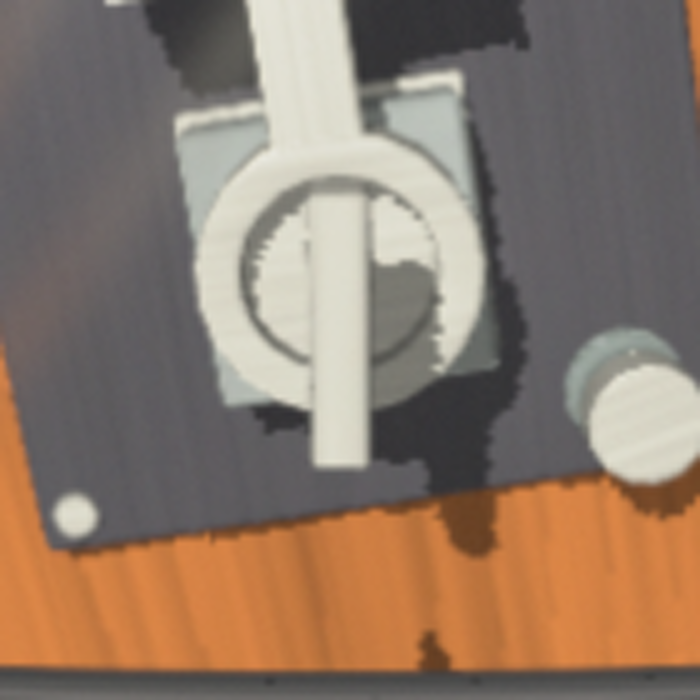

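```bash
python3 -c "
from cell import env
print(env.job_done(), env.state()['t'])"
```

```text
the job is handed in; nothing more can be done
the job is handed in; nothing more can be done
```

The key is standing in the socket with the latch turned clockwise to its stop, the arm lies over the mould's rim, and the gripper has let go. I handed the job in at about 28 s; no verdict was reported.

- **Finding the socket:** I located it by camera rather than by feeling the recess wall. Two wrist pictures taken about 90° apart gave its centre to within about 0.5 mm, near (573.1, 70.5). The key then went in without touching the recess floor.
- **Key home:** the tool touched bottom at a TCP height of about 93.4 mm. I expected 93.6 mm, and the upward force rose to about 8.5 N there.
- **Turn to the stop:** the turning moment rose from about 0.1 to 0.26 N m at the end, well under the 0.4 N m limit. In the pictures the arm lies within about 0.01 rad of the clamp's y axis.
- **Side load during the turn:** there was up to about 6 N of sideways force from a slight misalignment.
- **Before letting go:** while easing this off I pulled up by about 4–5 N. The key shifted by no more than 0.2 mm.
- **Last checks:** the final wrist picture shows the key upright and within about 1 mm of where it should be, at the right height. The jar was still standing on the base plate, and the gripper was clear, 140 mm higher. The handle could not be made out clearly in the side camera's picture, so that view neither confirmed nor contradicted this. I did not recheck the other bystanders at the end.

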